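# Sweep three specimens into the open-fronted bay

## Robot

A 7-joint arm with a two-finger parallel gripper is mounted at the origin on a cart in front of the work surface, level with it; the furniture and walls round the work are solid. World frame = base frame: x ahead of the robot, y to its left, z up, the work surface at z = 0. Lengths are in m, angles in rad, forces in N, time in s.
With the tool pointing down it reaches from about 0.35 to 0.9 m from the base axis. Payload 19.9 kg.
Tool frame: the origin (TCP) lies midway between the tips of the shut fingers; the grasp point (between the pads) lies arm.grip_point_offset behind it (arm.grip_point_offset is the distance from the TCP to the grasp point, in m); z points along the fingers, y is the line along which they close (so a half turn about z gives the same grasp; the last joint's range is limited). The gripper opens to 85 mm and grips with 20 to 120 N. Pads are 22 mm wide; open, the fingers measure 114 mm over their backs; the gripper's body (76 mm by 85 mm) begins 54 mm behind the grasp point. The pads swing forward as they close: fully open they stand 13 mm farther back than shut.
Start: joints at [-1.383, 0.417, -0.01, 1.614, 0.005, 1.111, -0.053], TCP at [0.142, 0.609, 0.231] pointing down, gripper open.
Joint ranges: [-2.81, 2.81], [-0.39, 2.02], [-1.27, 1.25], [0.06, 2.57], [-1.19, 4.33], [0.19, 2], [-2.82, 2.82]. Speed limits (rad/s): [1.89, 1.89, 2.39, 2.39, 3.01, 3.01, 3.01].

## Interface

Orientations are given as a unit quaternion [x, y, z, w].
In Python, from rig import arm gives the robot as it stands.
- The arm moves only by the shell command python3 -m handwheel 'ROWS'. ROWS is JSON, one flat list of numbers, 5 for each row, row after row: the shift along the tool's x, y, z in cm, then the turn about the tool's z in rad, then the closure, from -1 (fully open) to 1 (shut). In form: [dx, dy, dz, yaw, gripper, dx, dy, dz, yaw, gripper, ...]. A call has 1 to 10 rows; each row is the pose to reach, as a shift and turn from the pose commanded when the call began, along the tool's axes at that moment; what a row does not reach only later rows make up. A row lasts 1/10 s, in which the tool goes at most 50 mm and 8.59 degrees, less where a joint would pass 70% of its speed; a pose out of reach is approached as far as the arm can. A call with a gripper value outside its range is refused whole. The fingers move at their own pace and stop on an object; the grip force is fixed at half the most. Time passes only in rows, so rows that repeat a pose let the fingers close. It gives the time, the measured TCP pose, the force, the opening and the grip force at its end, in the units of the state.
- arm.state(): the state, without advancing time (a new reading comes with each control period).
- arm.snapshot(name): name is "side" or "top"; returns (picture, depth): 480x640x3 uint8, blue, green, red; 480x640 float32, m along the optical axis (not along the pixel's ray), 0 where there is no reading.
- arm.camera_params(name): a dict with "fov_y" (degrees; the focal length in pixels is half the picture's height over the tangent of half this angle, whatever the lens; pixels are square), "cx", "cy" (the principal point, pixels), "dist" ([k1, k2, p1, p2, k3] as OpenCV has them; the pictures are not rectified), "cam_to_world" (4x4, takes a point from camera to world coordinates). Camera axes: x right, y down, z forward; pixel columns grow to the right and rows downward; lengths in m; the calibration is good to about 2 mm. A picture is of the moment at which its call begins. camera_params takes no time and is no camera call.
- arm.hand_in(): hands the job in; it is judged then, once.
Trained networks look in the newest picture that a camera, given by its name, has taken for a name from the list of things; names that differ only in an ending like _2 or _b are one class to them, and where a whole thing is asked for, a point or a joint stands for the part that bears it (a point fixed in the world has none). Each returns a list of dicts, best first, with "score" (0 to 1); they miss things now and then, are a little off and sometimes report something else, mostly with a low value. They report only what shows in the picture. A call takes as long as a camera call.
- arm.spot_in(camera, target): "bbox" ([left, top, right, bottom] in pixels, round what is visible of it).
- arm.outline_of(camera, target): "region" (480x640 bool, what is visible of it) and "bbox" ([left, top, right, bottom] in pixels, round what is visible of it).
- arm.mark_of(camera, target): "pixel" ([row, column] in pixels: a listed point, or the origin of a listed thing).
The state is a dict: "clock": time; "joint_pos": joint angles; "joint_velocities": joint speeds; "tau": joint torques, N m; "position": TCP position; "tool_rot": TCP orientation; "contact_force": force on the tool from outside, world axes, zero at the start; "wrist_torque": the same for the moment, N m; "gripper_width": finger opening in m; "finger_force": force on a finger pad.
Only numpy, scipy, OpenCV 4.12 (cv2) and the standard library are available. Lean on these libraries where they do the work, as an engineer would, in place of code of your own. Each camera call takes 0.05 s, during which the arm holds its last target. There are 200 camera calls.

## Task

Clear the three mounted specimens (the white, the red and the green disc) off the bench: push each one along the bench top with the fingertips, in through the open front of the low aluminium bay, until it is wholly inside. Do not pick up or tip any specimen, leave the two paste jars and the brown bottle where they stand, and finish with the hand clear.

Things in the scene. Friction and masses are not known exactly. Their poses are not given: they have to be found in the camera images.
- bay: low three-sided aluminium fence fixed to the bench, no floor. Inside 130 mm wide (y), 110 mm deep (x); walls 4 mm thick, 20 mm high. Origin on the bench at the centre of the inside. Its x points inward: open front at x = -55 mm, back wall at +55 mm, side walls at y = -65 and +65 mm. Outside each side wall, at x = 5 to 35 mm, a screwed foot 5 mm high reaches 17 mm outward
- bay_mouth (a point): the middle of the bay's open front, on the bench; axes as the bay's. The side walls end there in rounded edges 6 mm thick
- specimen_white: white mounted metal specimen, a plain loose disc 25 mm in diameter and 16 mm high, about 50 g, lying flat on the bench with its polished metal face up; origin at the centre of its underside, z up
- specimen_red: brick-red mounted metal specimen, a plain loose disc 30 mm in diameter and 20 mm high, about 60 g, lying flat on the bench with its polished metal face up; origin at the centre of its underside, z up
- specimen_green: green mounted metal specimen, a plain loose disc 30 mm in diameter and 20 mm high, about 60 g, lying flat on the bench with its polished metal face up; origin at the centre of its underside, z up
- jar_yellow: loose small jar with a yellow lid, 47 mm in diameter, 36 mm high, left of the specimens, before the power strip; origin at the centre of its underside; to be left alone
- jar_blue: loose small jar with a dark blue lid, 47 mm in diameter, 36 mm high, beyond the right end of the power strip; origin at the centre of its underside; to be left alone
- etchant_bottle: loose brown bottle with a black cap, 43 mm in diameter, 85 mm high, beyond the power strip; origin at the centre of its underside; to be left alone
- strip_front (a point): the fixed white power strip's lower front edge, at the edge's right-hand end as the robot sees it. The strip is a block 56 mm deep (towards +x from here), 460 mm long (towards +y from here) and 45 mm high; a 3 mm thick mounting tab reaches 19 mm beyond its right end

How it is judged:
At the end, for the whole second after the job is handed in: all three specimens lie flat and still on the bench between the bay's walls, none standing out past the line of the open front by more than 3 mm; the two jars and the bottle are within 15 mm of where they stood (x of specimen_white in the frame of bay between -0.0455 and 0.055 m and y of specimen_white in the frame of bay between -0.065 and 0.065 m and height (world z) of each of specimen_white, specimen_red, specimen_green below 0.005 m and angle between each of specimen_white, specimen_red, specimen_green's own z axis and vertical below 0.15 rad and linear speed of each of specimen_white, specimen_red, specimen_green below 0.02 m/s and x of specimen_red in the frame of bay between -0.043 and 0.055 m and y of specimen_red in the frame of bay between -0.065 and 0.065 m and x of specimen_green in the frame of bay between -0.043 and 0.055 m and y of specimen_green in the frame of bay between -0.065 and 0.065 m and distance of each of jar_yellow, jar_blue, etchant_bottle from where it was at the start of the episode below 0.015 m); the robot touches nothing.
It fails at once if a specimen is lifted off the bench (its underside more than 6 mm up) (height (world z) of any of specimen_white, specimen_red, specimen_green above 0.006 m).
It fails at once if a specimen is tipped over (angle between any of specimen_white, specimen_red, specimen_green's own z axis and vertical above 0.5 rad).
It fails at once if a jar or the bottle is shifted more than 15 mm or knocked over (distance of any of jar_yellow, jar_blue, etchant_bottle from where it was at the start of the episode above 0.015 m or angle between any of jar_yellow, jar_blue, etchant_bottle's own z axis and vertical above 0.3 rad).
It also fails if it takes over 72 s, if anything falls off the work surface, if the arm or the gripper's body presses on something with over 40 N, if the wrist force passes 120 N, or if a joint passes its speed limit or range.

## Working session

There is one attempt and no reset: what is moved stays moved. The work goes in short steps, Python scripts to look and compute and a shell command to move; the robot and the scene stay as the last step left them, time stands still between calls to the robot, and variables do not carry over. Pictures are saved under pics/ and viewed, at most 10 in all, crops included, and the job is handed in when it is done.

```bash
mkdir -p pics; cat > h.py <<'E'
from rig import arm
import numpy as np, cv2
def ray(cam,px,z):
    p=arm.camera_params(cam); f=240/np.tan(np.radians(p["fov_y"])/2)
    K=np.array([[f,0,p["cx"]],[0,f,p["cy"]],[0,0,1]])
    u=cv2.undistortPoints(np.array([[px]],float),K,np.array(p["dist"],float))[0,0]
    T=np.array(p["cam_to_world"]); d=T[:3,:3]@np.array([u[0],u[1],1]); o=T[:3,3]
    return o+d*(z-o[2])/d[2]
def proj(cam,P):
    p=arm.camera_params(cam); f=240/np.tan(np.radians(p["fov_y"])/2)
    K=np.array([[f,0,p["cx"]],[0,f,p["cy"]],[0,0,1]]); T=np.linalg.inv(np.array(p["cam_to_world"]))
    return cv2.projectPoints(np.array(P,float).reshape(-1,3),cv2.Rodrigues(T[:3,:3])[0],T[:3,3],K,np.array(p["dist"],float))[0][:,0]
H=dict(specimen_white=.016,specimen_red=.02,specimen_green=.02,jar_yellow=.036,jar_blue=.036,etchant_bottle=.085)
E
python3 - <<'E'
from h import *
for c in("top","side"):
    im,d=arm.snapshot(c); cv2.imwrite(f"pics/{c}0.png",im)
    print(c,np.round(np.array(arm.camera_params(c)["cam_to_world"])[:3],3).tolist())
    for n in list(H)+["bay","bay_mouth","strip_front"]:
        for r in arm.mark_of(c,n)[:2]:
            px=r["pixel"][::-1]; print(n,round(r["score"],2),np.round(px),np.round(ray(c,px,0),3))
        if n in H:
            for r in arm.outline_of(c,n)[:1]:
                print("   bbox",np.round(r["bbox"]),round(r["score"],2))
s=arm.state();print(s["position"],s["tool_rot"],s["clock"])
E
```

```text
top [[0.023, -0.999, 0.041, 0.505], [-1.0, -0.023, 0.012, -0.052], [-0.011, -0.041, -0.999, 1.162]]
specimen_white 0.62 [360. 289.] [ 0.464 -0.15   0.   ]
specimen_white 0.41 [159. 274.] [0.486 0.269 0.   ]
   bbox [358. 285. 371. 297.] 0.43
   bbox [230. 288. 248. 302.] 0.65
specimen_green 0.51 [282. 292.] [0.453 0.011 0.   ]
   bbox [278. 285. 291. 299.] 0.6
jar_yellow 0.7 [156. 271.] [0.49  0.275 0.   ]
   bbox [140. 261. 171. 288.] 0.79
jar_blue 0.68 [355. 186.] [ 0.677 -0.135  0.   ]
jar_blue 0.61 [236. 297.] [0.441 0.106 0.   ]
   bbox [346. 173. 368. 201.] 0.67
etchant_bottle 0.94 [252. 182.] [0.681 0.081 0.   ]
   bbox [236. 168. 263. 194.] 0.86
strip_front 0.61 [358. 252.] [ 0.541 -0.145  0.   ]
side [[0.999, 0.029, -0.025, 0.584], [0.038, -0.608, 0.793, -0.861], [0.008, -0.794, -0.608, 0.66]]
specimen_white 0.73 [258. 300.] [ 0.46  -0.158  0.   ]
specimen_white 0.34 [301. 300.] [ 0.542 -0.153  0.   ]
   bbox [253. 288. 269. 306.] 0.66
specimen_red 0.63 [266. 223.] [0.447 0.101 0.   ]
   bbox [260. 211. 272. 224.] 0.5
specimen_green 0.64 [268. 242.] [0.46  0.026 0.   ]
   bbox [260. 236. 274. 247.] 0.69
jar_yellow 0.59 [289. 186.] [0.488 0.27  0.   ]
   bbox [280. 168. 299. 188.] 0.8
jar_blue 0.65 [370. 293.] [ 0.672 -0.128  0.   ]
   bbox [358. 271. 383. 305.] 0.78
etchant_bottle 0.76 [368. 229.] [0.68  0.087 0.   ]
   bbox [360. 194. 380. 237.] 0.89
strip_front 0.58 [302. 302.] [ 0.543 -0.159  0.   ]
[0.14178675 0.60867183 0.23125403] [ 1.14163782e-01  9.93461940e-01 -5.78784901e-05  3.07173796e-05] 1.6
```

```bash
python3 -c "
import cv2
a=cv2.imread('pics/top0.png');cv2.imwrite('pics/a.png',cv2.resize(a[130:370,120:440+80],None,fx=2,fy=2,interpolation=3))
a=cv2.imread('pics/side0.png');cv2.imwrite('pics/b.png',a)"
```

```text
(no output)
```

View pics/a.png

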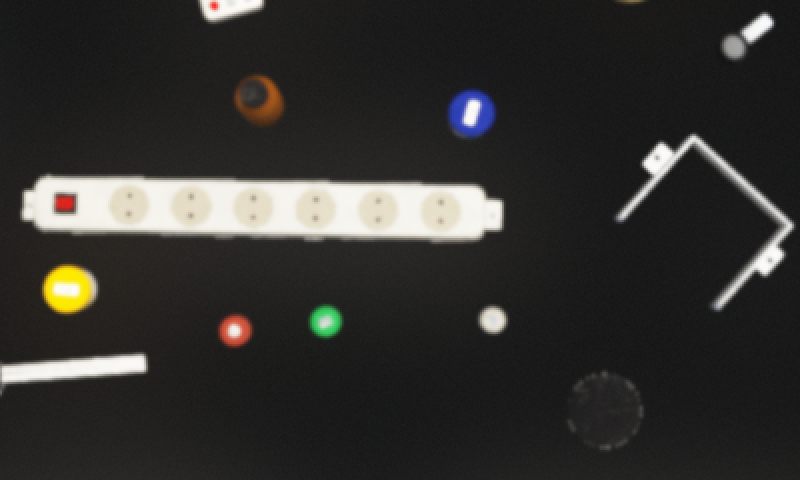

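View pics/b.png

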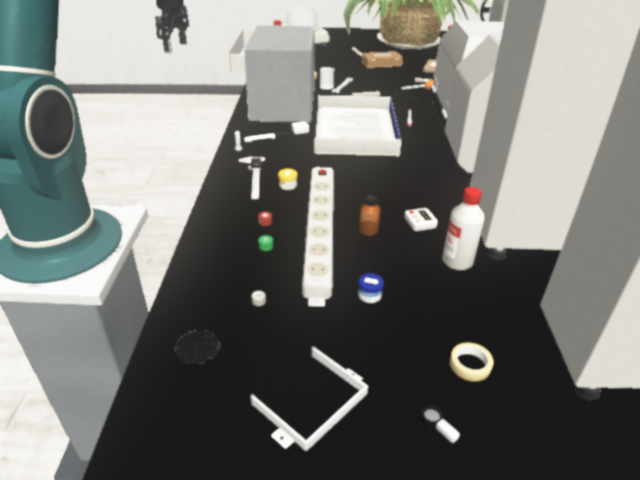

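The top crop shows white at (492,320), green (326,321) and red (235,330). The bay's front edge ends are at (620,218) and (716,306), its back corners at (694,137) and (793,225), and the bay opens towards the discs. The side view agrees with this layout.

```bash
python3 - <<'E'
from h import *
c=[ray("top",(120+x/2,130+y/2),.02) for x,y in((620,218),(716,306),(694,137),(793,225))]
print(np.round(c,3).tolist(),[np.linalg.norm(c[i]-c[j]).round(3) for i,j in((0,1),(2,3),(0,2),(1,3))])
m=(c[0]+c[1])/2; b=(c[2]+c[3])/2; d=(b-m)[:2]; print("mouth",m.round(3),"axis deg",np.degrees(np.arctan2(d[1],d[0])))
im,_=arm.snapshot("top")
for n,(x,y) in dict(specimen_white=(492,320),specimen_green=(326,321),specimen_red=(235,330),jar_yellow=(67,289),jar_blue=(472,113)).items():
    print(n,ray("top",(120+x/2,130+y/2),H[n]).round(3))
arm.snapshot("side")
# side view tops
for n in("specimen_white","specimen_green","specimen_red"):
    r=arm.outline_of("side",n)
    if r:
        ys,xs=np.nonzero(r[0]["region"]); print(n,"side centroid",ray("side",(xs.mean(),ys.mean()),H[n]*.6).round(3))
print([ray("side",p,.02).round(3).tolist() for p in((314,350),(253,398),(365,385),(306,443))])
print(arm.grip_point_offset,[round(x,3) for x in arm.state()["joint_pos"]])
E
```

```text
[[0.57, -0.289, 0.02], [0.482, -0.388, 0.02], [0.654, -0.364, 0.02], [0.566, -0.467, 0.02]] [np.float64(0.132), np.float64(0.135), np.float64(0.113), np.float64(0.115)]
mouth [ 0.526 -0.339  0.02 ] axis deg -42.15234524902775
specimen_white [ 0.463 -0.161  0.016]
specimen_green [0.458 0.009 0.02 ]
specimen_red [0.446 0.101 0.02 ]
jar_yellow [0.484 0.271 0.036]
jar_blue [ 0.671 -0.134  0.036]
specimen_white side centroid [ 0.463 -0.163  0.01 ]
specimen_green side centroid [0.457 0.01  0.012]
specimen_red side centroid [0.446 0.098 0.012]
[[0.571, -0.294, 0.02], [0.483, -0.394, 0.02], [0.652, -0.362, 0.02], [0.566, -0.466, 0.02]]
0.0187 [np.float64(-1.384), np.float64(0.417), np.float64(-0.01), np.float64(1.614), np.float64(0.005), np.float64(1.111), np.float64(-0.053)]
```

```bash
cat > g.py <<'E'
import sys; from h import *; from scipy.spatial.transform import Rotation as R
M=np.array([.526,-.342]); a=np.radians(-42.2); u=np.array([np.cos(a),np.sin(a)]); v=np.array([-u[1],u[0]])
def bay(p): p=np.array(p[:2])-M; return np.array([p@u,p@v])
def world(b): return M+b[0]*u+b[1]*v
def go(x,y,z,head):  # head: push heading (tool -x), deg
    s=arm.state(); r=R.from_quat(s["tool_rot"]); d=r.inv().apply(np.array([x,y,z])-s["position"])*100
    t=r.apply([-1,0,0]); h=np.degrees(np.arctan2(t[1],t[0])); dy=-((head-h+180)%360-180)
    print("goal",np.round([x,y,z,head],3),"now",s["position"].round(3),round(h,1),"d cm",d.round(2),"yaw",round(np.radians(dy),3),"clk",s["clock"],"w",round(s["gripper_width"],4))
def back(c,t,off,z):   # c: disc world, t: target world
    c,t=np.array(c[:2]),np.array(t); d=t-c; L=np.linalg.norm(d); d/=L; h=np.degrees(np.arctan2(d[1],d[0]))
    print("push len cm",round(L*100,1),"heading",round(h,1)); p=c-off*d; go(*p,z,h)
E
python3 -m handwheel '[-46.2,-64.1,0,0.97,0.6,-46.2,-64.1,0,0.97,0.6,-46.2,-64.1,0,0.97,0.6,-46.2,-64.1,0,0.97,0.6,-46.2,-64.1,0,0.97,0.6,-46.2,-64.1,0,0.97,0.6,-46.2,-64.1,0,0.97,0.6,-46.2,-64.1,0,0.97,0.6,-46.2,-64.1,0,0.97,0.6,-46.2,-64.1,0,0.97,0.6]'
python3 -c "
from g import *
back((.463,-.162),world((.096,-.042)),.045,.12)"
```

```text
clock: 2.85
position: [0.3348, 0.1455, 0.2316]
tool_rot: [0.564, 0.826, 0.001, -0.0]
contact_force: [1.3, 0.2, 0.8]
gripper_width: 0.0172
finger_force: 0.0
push len cm 29.5 heading -69.0
goal [  0.447  -0.12    0.12  -68.98 ] now [0.335 0.145 0.232] -68.7 d cm [-28.81   0.77  11.14] yaw 0.005 clk 2.85 w 0.0172
```

```bash
python3 -m handwheel '[-28.8,0.8,11.1,0,0.6,-28.8,0.8,11.1,0,0.6,-28.8,0.8,11.1,0,0.6,-28.8,0.8,11.1,0,0.6,-28.8,0.8,11.1,0,0.6,-28.8,0.8,11.1,0,0.6,-28.8,0.8,11.1,0,0.6,-28.8,0.8,11.1,0,0.6,-28.8,0.8,11.1,0,0.6,-28.8,0.8,11.1,0,0.6]'
python3 -c "
from g import *
back((.463,-.162),world((.096,-.042)),.045,.007)"
```

```text
clock: 3.85
position: [0.4467, -0.1166, 0.1209]
tool_rot: [0.563, 0.826, 0.001, 0.0]
contact_force: [-0.0, -0.7, -0.5]
gripper_width: 0.017
finger_force: 0.0
push len cm 29.5 heading -69.0
goal [ 4.470e-01 -1.200e-01  7.000e-03 -6.898e+01] now [ 0.447 -0.117  0.121] -68.6 d cm [-0.33 -0.13 11.39] yaw 0.007 clk 3.85 w 0.017
```

```bash
python3 -m handwheel '[0,0,4,0,0.6,0,0,8,0,0.6,0,0,10,0,0.6,0,0,10.8,0,0.6,0,0,10.8,0,0.6,0,0,10.8,0,0.6]'
python3 - <<'E'
from g import *
back((.463,-.162),world((.096,-.042)),.045,.007)
im,_=arm.snapshot("top"); cv2.imwrite("pics/c.png",cv2.resize(im[200:380,240:480],None,fx=3,fy=3,interpolation=2))
E
```

```text
clock: 4.45
position: [0.4474, -0.1177, 0.0135]
tool_rot: [0.564, 0.826, 0.0, 0.001]
contact_force: [0.3, -0.1, -0.4]
gripper_width: 0.017
finger_force: 0.0
push len cm 29.5 heading -69.0
goal [ 4.470e-01 -1.200e-01  7.000e-03 -6.898e+01] now [ 0.447 -0.118  0.014] -68.6 d cm [-0.19 -0.13  0.65] yaw 0.006 clk 4.45 w 0.017
```

View pics/c.png

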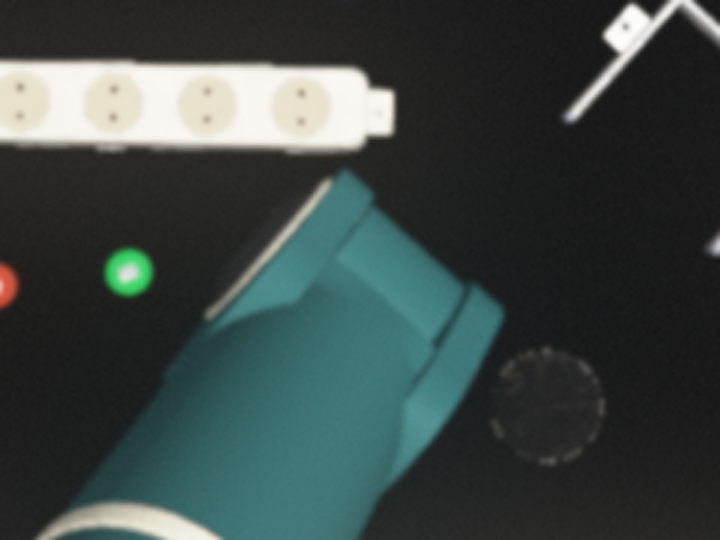

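The arm hides the white disc from the top camera, with the green disc at (128,272) undisturbed, so I'll follow with the side camera.

```bash
python3 -m handwheel '[0,-0.1,0.6,0,0.6,-1,-0.1,0.6,0,0.6,-2,-0.1,0.6,0,0.6,-3,-0.1,0.6,0,0.6,-4,-0.1,0.6,0,0.6,-5,-0.1,0.6,0,0.6,-6,-0.1,0.6,0,0.6,-7,-0.1,0.6,0,0.6,-8,-0.1,0.6,0,0.6,-9,-0.1,0.6,0,0.6]'
python3 - <<'E'
from g import *
im,_=arm.snapshot("side"); cv2.imwrite("pics/d.png",cv2.resize(im[210:460,180:440],None,fx=2.3,fy=2.3,interpolation=2))
s=arm.state();print(s["position"],bay(s["position"]))
for r in arm.outline_of("side","specimen_white")[:1]:
    ys,xs=np.nonzero(r["region"]); p=ray("side",(xs.mean(),ys.mean()),.01);print(r["score"],p,bay(p))
E
```

```text
clock: 5.5
position: [0.4787, -0.2031, 0.0063]
tool_rot: [0.564, 0.826, -0.0, 0.0]
contact_force: [-1.2, 0.2, 0.7]
gripper_width: 0.0169
finger_force: 0.3
[ 0.47915764 -0.20466085  0.00656111] [-0.12695457  0.0702765 ]
0.66 [ 0.48754028 -0.22242605  0.01      ] [-0.10881142  0.06274674]
```

View pics/d.png

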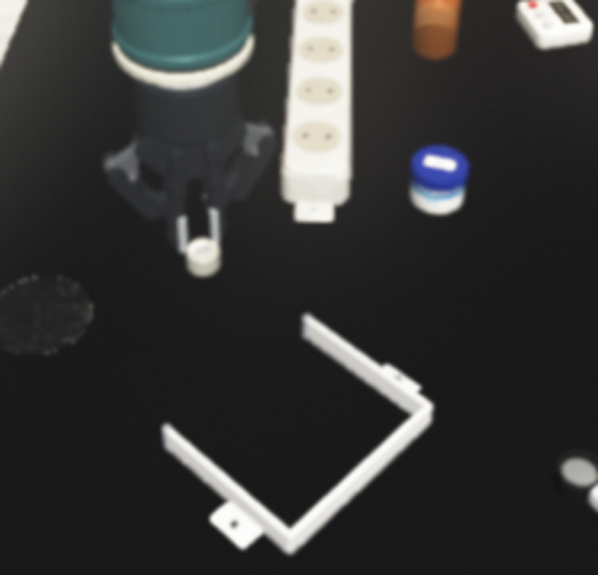

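The disc sits squarely in the cradle between the fingertips at (203,257), so I continue.

```bash
python3 -m handwheel '[-1.1,0,0,0,0.6,-2.2,0,0,0,0.6,-3.3,0,0,0,0.6,-4.4,0,0,0,0.6,-5.5,0,0,0,0.6,-6.6,0,0,0,0.6,-7.7,0,0,0,0.6,-8.8,0,0,0,0.6,-9.9,0,0,0,0.6,-11,0,0,0,0.6]'
python3 -m handwheel '[-1.1,0,0,0,0.6,-2.2,0,0,0,0.6,-3.3,0,0,0,0.6,-4.4,0,0,0,0.6,-5.5,0,0,0,0.6,-6.6,0,0,0,0.6,-7.7,0,0,0,0.6,-8.8,0,0,0,0.6,-9.9,0,0,0,0.6,-10.6,0,0,0,0.6]'
python3 - <<'E'
from g import *
im,_=arm.snapshot("side")
s=arm.state();print(s["position"],bay(s["position"]),s["contact_force"])
for r in arm.outline_of("side","specimen_white")[:2]:
    ys,xs=np.nonzero(r["region"]); p=ray("side",(xs.mean(),ys.mean()),.01);print(r["score"],p,bay(p))
E
```

```text
clock: 6.6
position: [0.5187, -0.3056, 0.0064]
tool_rot: [0.564, 0.826, -0.0, 0.0]
contact_force: [-0.2, 0.0, -1.1]
gripper_width: 0.0172
finger_force: 0.1
clock: 7.6
position: [0.5571, -0.4047, 0.0064]
tool_rot: [0.564, 0.826, -0.0, 0.0]
contact_force: [-0.8, 0.3, -0.0]
gripper_width: 0.0169
finger_force: 0.1
[ 0.55711467 -0.40536806  0.00639961] [ 0.06561552 -0.02604298] [-1.28255622  0.42065367  0.53313283]
0.71 [ 0.5652583  -0.42349995  0.01      ] [ 0.08382793 -0.03400493]
```

```bash
python3 -m handwheel '[-0.5,0,0,0,0.6,-1,0,0,0,0.6,-1,0,0,0,0.6,1,0,0,0,0.6,2,0,-2,0,0.6,3,0,-6,0,0.6,5,0,-11,0,0.6,10,0,-11,0,0.6,15,0,-11,0,0.6,20,0,-11,0,0.6]'
python3 -c "
from g import *
back((.458,.010),world((.06,-.028)),.05,.11)"
```

```text
clock: 8.7
position: [0.4839, -0.2168, 0.1166]
tool_rot: [0.564, 0.826, 0.0, 0.0]
contact_force: [2.3, 0.9, 1.0]
gripper_width: 0.0169
finger_force: 0.0
push len cm 42.4 heading -77.2
goal [ 4.4700e-01  5.9000e-02  1.1000e-01 -7.7227e+01] now [ 0.484 -0.217  0.117] -68.7 d cm [27.01  6.58  0.66] yaw 0.149 clk 8.7 w 0.0169
```

```bash
python3 -m handwheel '[26.5,6.6,0,0.149,0.6,26.5,6.6,0,0.149,0.6,26.5,6.6,0,0.149,0.6,26.5,6.6,0,0.149,0.6,26.5,6.6,0,0.149,0.6,26.5,6.6,0,0.149,0.6,26.5,6.6,0,0.149,0.6,26.5,6.6,0,0.149,0.6,26.5,6.6,0,0.149,0.6]'
python3 -c "
from g import *
back((.458,.010),world((.06,-.028)),.045,.007)
arm.snapshot('side')
for n in('specimen_green','specimen_red','specimen_white'):
  for r in arm.outline_of('side',n)[:1]:
    ys,xs=np.nonzero(r['region']); p=ray('side',(xs.mean(),ys.mean()),H[n]*.6);print(n,r['score'],p,bay(p))
"
```

```text
clock: 9.6
position: [0.45, 0.0513, 0.1164]
tool_rot: [0.625, 0.781, 0.0, 0.0]
contact_force: [0.0, -1.5, 0.4]
gripper_width: 0.0168
finger_force: 0.0
push len cm 42.4 heading -77.2
goal [ 4.4800e-01  5.4000e-02  7.0000e-03 -7.7227e+01] now [0.45  0.051 0.116] -77.3 d cm [ 0.3  -0.14 10.94] yaw -0.001 clk 9.6 w 0.0168
specimen_green 0.47 [0.457597   0.00735492 0.012     ] [-0.28534215  0.21285603]
specimen_red 0.63 [0.44481604 0.0998687  0.012     ] [-0.35695376  0.27280543]
specimen_white 0.77 [ 0.56814294 -0.43158279  0.0096    ] [ 0.09139429 -0.03805506]
```

```bash
python3 -m handwheel '[0,-0.1,4,0,0.6,0,-0.1,8,0,0.6,0,-0.1,10,0,0.6,0,-0.1,10.9,0,0.6,0,-0.1,10.9,0,0.6,0,-0.1,10.9,0,0.6,-1,-0.1,10.9,0,0.6,-2,-0.1,10.9,0,0.6,-3,-0.1,10.9,0,0.6,-4,-0.1,10.9,0,0.6]'
python3 -m handwheel '[-1.1,0,0,0,0.6,-2.2,0,0,0,0.6,-3.3,0,0,0,0.6,-4.4,0,0,0,0.6,-5.5,0,0,0,0.6,-6.6,0,0,0,0.6,-7.7,0,0,0,0.6,-8.8,0,0,0,0.6,-9.9,0,0,0,0.6,-11,0,0,0,0.6]'
python3 - <<'E'
from g import *
im,_=arm.snapshot("side"); cv2.imwrite("pics/e.png",cv2.resize(im[180:460,180:440],None,fx=2,fy=2,interpolation=2))
s=arm.state();print(s["position"],bay(s["position"]))
for r in arm.outline_of("side","specimen_green")[:1]:
    ys,xs=np.nonzero(r["region"]); p=ray("side",(xs.mean(),ys.mean()),.012);print(r["score"],p,bay(p))
E
```

```text
clock: 10.8
position: [0.4582, 0.012, 0.0077]
tool_rot: [0.624, 0.781, 0.0, 0.0]
contact_force: [-0.1, 0.8, 1.1]
gripper_width: 0.0173
finger_force: 0.5
clock: 11.8
position: [0.4823, -0.0952, 0.0073]
tool_rot: [0.624, 0.781, -0.0, 0.0]
contact_force: [-0.4, 0.3, 0.7]
gripper_width: 0.017
finger_force: 0.5
[ 0.48266411 -0.0970122   0.00751669] [-0.19666678  0.15237848]
0.82 [ 0.4887645  -0.11911683  0.012     ] [-0.17729944  0.14010102]
```

View pics/e.png

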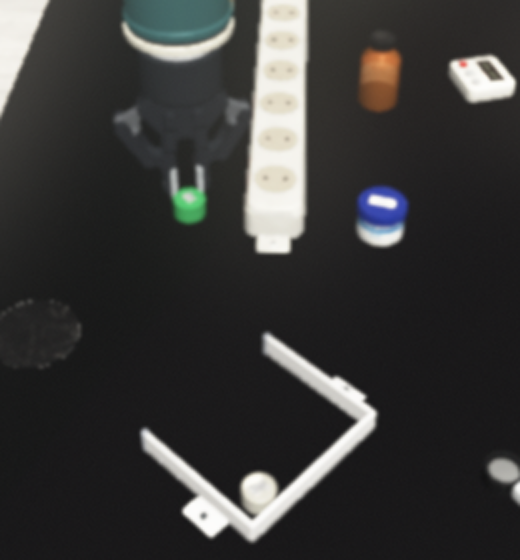

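Green sits in the cradle at (189,205), and white is inside the bay at (258,490).

```bash
python3 -m handwheel '[-1.1,0,0,0,0.6,-2.2,0,0,0,0.6,-3.3,0,0,0,0.6,-4.4,0,0,0,0.6,-5.5,0,0,0,0.6,-6.6,0,0,0,0.6,-7.7,0,0,0,0.6,-8.8,0,0,0,0.6,-9.9,0,0,0,0.6,-11,0,0,0,0.6]'
python3 -m handwheel '[-1.1,0,0,0,0.6,-2.2,0,0,0,0.6,-3.3,0,0,0,0.6,-4.4,0,0,0,0.6,-5.5,0,0,0,0.6,-6.6,0,0,0,0.6,-7.7,0,0,0,0.6,-8.8,0,0,0,0.6,-9.9,0,0,0,0.6,-11,0,0,0,0.6]'
python3 -m handwheel '[-1,0,0,0,0.6,-2,0,0,0,0.6,-3,0,0,0,0.6,-4,0,0,0,0.6,-5,0,0,0,0.6,-6,0,0,0,0.6,-6.5,0,0,0,0.6,-6.5,0,0,0,0.6]'
python3 - <<'E'
from g import *
im,_=arm.snapshot("side")
s=arm.state();print(s["position"],bay(s["position"]))
for n in('specimen_green','specimen_white'):
  for r in arm.outline_of("side",n)[:1]:
    ys,xs=np.nonzero(r["region"]); p=ray("side",(xs.mean(),ys.mean()),H[n]*.6);print(r["score"],p,bay(p))
E
```

```text
clock: 12.9
position: [0.5067, -0.2024, 0.0073]
tool_rot: [0.624, 0.781, -0.0, 0.0]
contact_force: [-0.0, 0.1, 0.3]
gripper_width: 0.0171
finger_force: 0.1
clock: 13.9
position: [0.531, -0.3097, 0.0073]
tool_rot: [0.624, 0.781, -0.0, 0.0]
contact_force: [-0.6, 0.4, -0.4]
gripper_width: 0.0173
finger_force: 0.2
clock: 14.7
position: [0.5451, -0.3731, 0.0074]
tool_rot: [0.624, 0.781, -0.0, 0.0]
contact_force: [0.4, 0.4, 0.4]
gripper_width: 0.0173
finger_force: 0.0
[ 0.54509066 -0.37239106  0.00725167] [ 0.03455674 -0.00969025]
0.57 [ 0.55142809 -0.39726418  0.012     ] [ 0.05595934 -0.02385939]
0.78 [ 0.56840245 -0.43102345  0.0096    ] [ 0.09121082 -0.03746638]
```

```bash
python3 -m handwheel '[1,0,0,0,0.6,2,0,0,0,0.6,3,0,-2,0,0.6,5,0,-6,0,0.6,8,0,-11,0,0.6,13,0,-11,0,0.6,18,0,-11,0,0.6,23,0,-11,0,0.6,28,0,-11,0,0.6,33,0,-11,0,0.6]'
python3 -c "
from g import *
back((.445,.100),world((-.07,.032)),.048,.11)"
```

```text
clock: 15.85
position: [0.4718, -0.0521, 0.1173]
tool_rot: [0.624, 0.782, 0.0, -0.0]
contact_force: [2.1, 1.5, 0.2]
gripper_width: 0.0168
finger_force: 0.0
push len cm 37.5 heading -82.2
goal [  0.439   0.148   0.11  -82.233] now [ 0.472 -0.052  0.117] -77.2 d cm [20.21  1.19  0.75] yaw 0.089 clk 15.85 w 0.0168
```

```bash
python3 -m handwheel '[20.2,1.2,0,0.089,0.6,20.2,1.2,0,0.089,0.6,20.2,1.2,0,0.089,0.6,20.2,1.2,0,0.089,0.6,20.2,1.2,0,0.089,0.6,20.2,1.2,0,0.089,0.6,20.2,1.2,0,0.089,0.6,20.2,1.2,0,0.089,0.6]'
python3 -c "
from g import *
back((.445,.100),world((-.07,.032)),.048,.007)"
```

```text
clock: 16.65
position: [0.4403, 0.1435, 0.1173]
tool_rot: [0.659, 0.752, -0.0, 0.0]
contact_force: [-0.9, -0.1, 0.2]
gripper_width: 0.0171
finger_force: 0.0
push len cm 37.5 heading -82.2
goal [ 4.3900e-01  1.4800e-01  7.0000e-03 -8.2233e+01] now [0.44  0.144 0.117] -82.4 d cm [ 0.42 -0.12 11.03] yaw -0.003 clk 16.65 w 0.0171
```

```bash
python3 -m handwheel '[0.3,-0.1,4,0,0.6,0.3,-0.1,8,0,0.6,0.3,-0.1,10,0,0.6,0.3,-0.1,10.9,0,0.6,0.3,-0.1,10.9,0,0.6,0.3,-0.1,10.9,0,0.6,-1,-0.1,10.9,0,0.6,-2,-0.1,10.9,0,0.6,-3,-0.1,10.9,0,0.6,-4,-0.1,10.9,0,0.6]'
python3 -m handwheel '[-1.1,0,0,0,0.6,-2.2,0,0,0,0.6,-3.3,0,0,0,0.6,-4.4,0,0,0,0.6,-5.5,0,0,0,0.6,-6.6,0,0,0,0.6,-7.7,0,0,0,0.6,-8.8,0,0,0,0.6,-9.9,0,0,0,0.6,-11,0,0,0,0.6]'
python3 - <<'E'
from g import *
im,_=arm.snapshot("side")
s=arm.state();print(s["position"],bay(s["position"]))
for n in('specimen_red',):
  for r in arm.outline_of("side",n)[:1]:
    ys,xs=np.nonzero(r["region"]); p=ray("side",(xs.mean(),ys.mean()),H[n]*.6);print(r["score"],p,bay(p))
E
```

```text
clock: 17.65
position: [0.4449, 0.1039, 0.0087]
tool_rot: [0.658, 0.753, 0.0, 0.0]
contact_force: [0.3, 1.0, 0.5]
gripper_width: 0.0172
finger_force: 0.5
clock: 18.65
position: [0.4594, -0.005, 0.0083]
tool_rot: [0.658, 0.753, -0.0, 0.0]
contact_force: [-0.9, 0.9, 1.0]
gripper_width: 0.0169
finger_force: 0.5
[ 0.45960707 -0.006813    0.00843737] [-0.2743362   0.20371057]
0.48 [ 0.46405816 -0.02901631  0.012     ] [-0.25612439  0.19025215]
```

```bash
python3 -m handwheel '[-1.1,0,0,0,0.6,-2.2,0,0,0,0.6,-3.3,0,0,0,0.6,-4.4,0,0,0,0.6,-5.5,0,0,0,0.6,-6.6,0,0,0,0.6,-7.7,0,0,0,0.6,-8.8,0,0,0,0.6,-9.9,0,0,0,0.6,-11,0,0,0,0.6]'
python3 -m handwheel '[-1.1,0,0,0,0.6,-2.2,0,0,0,0.6,-3.3,0,0,0,0.6,-4.4,0,0,0,0.6,-5.5,0,0,0,0.6,-6.6,0,0,0,0.6,-7.7,0,0,0,0.6,-8.8,0,0,0,0.6,-9.9,0,0,0,0.6,-11,0,0,0,0.6]'
python3 -m handwheel '[-1,0,0,0,0.6,-2,0,0,0,0.6,-2.4,0,0,0,0.6,-2.4,0,0,0,0.6,0,0,0,0,0.6,2,0,0,0,0.6,3,0,0,0,0.6,3,0,0,0,0.6]'
python3 - <<'E'
from g import *
im,_=arm.snapshot("side")
s=arm.state();print(s["position"],bay(s["position"]))
for n in('specimen_red',):
  for r in arm.outline_of("side",n)[:1]:
    ys,xs=np.nonzero(r["region"]); p=ray("side",(xs.mean(),ys.mean()),H[n]*.6);print(r["score"],p,bay(p))
    back(p,world((.05,.033)),.05,.008)
E
```

```text
clock: 19.75
position: [0.4741, -0.114, 0.0083]
tool_rot: [0.658, 0.753, -0.0, 0.0]
contact_force: [0.3, -0.4, 0.4]
gripper_width: 0.0171
finger_force: 0.1
clock: 20.75
position: [0.4888, -0.2231, 0.0083]
tool_rot: [0.658, 0.753, -0.0, 0.0]
contact_force: [-0.9, -0.3, -0.8]
gripper_width: 0.0172
finger_force: 0.1
clock: 21.55
position: [0.4848, -0.191, 0.0083]
tool_rot: [0.657, 0.754, 0.0, -0.0]
contact_force: [0.1, -0.1, 0.4]
gripper_width: 0.0167
finger_force: 0.0
[ 0.48496069 -0.19218997  0.00847884] [-0.13103259  0.08341301]
0.82 [ 0.49613275 -0.27058078  0.012     ] [-0.07009956  0.03284523]
push len cm 12.0 heading -42.1
goal [ 4.5900e-01 -2.3700e-01  8.0000e-03 -4.2126e+01] now [ 0.485 -0.193  0.009] -82.3 d cm [-4.02 -3.16  0.05] yaw -0.701 clk 21.65 w 0.0171
```

```bash
python3 -m handwheel '[0,0,-4,-0.14,0.6,0,-3.2,-4,-0.28,0.6,0,-3.2,-4,-0.42,0.6,0,-3.2,-4,-0.56,0.6,-2,-3.2,-4,-0.7,0.6,-4,-3.2,-4,-0.7,0.6,-4,-3.2,-2,-0.7,0.6,-4,-3.2,0,-0.7,0.6,-4,-3.2,0,-0.7,0.6]'
python3 -c "
from g import *
back((.4961,-.2706),world((.05,.033)),.05,.008)"
```

```text
clock: 22.55
position: [0.457, -0.237, 0.0066]
tool_rot: [0.361, 0.933, -0.0, -0.001]
contact_force: [-0.5, 0.4, 0.4]
gripper_width: 0.0171
finger_force: 0.0
push len cm 12.0 heading -42.1
goal [ 4.5900e-01 -2.3700e-01  8.0000e-03 -4.2109e+01] now [ 0.457 -0.237  0.007] -42.3 d cm [-0.15  0.13 -0.14] yaw -0.003 clk 22.55 w 0.0171
```

Travel = 12.0 + 5.1 − 2.4 ≈ 14.7 cm.

```bash
python3 -m handwheel '[-1,0.1,0,0,0.6,-2,0.1,0,0,0.6,-3,0.1,0,0,0.6,-4,0.1,0,0,0.6,-5,0.1,0,0,0.6,-6,0.1,0,0,0.6,-7,0.1,0,0,0.6,-8,0.1,0,0,0.6,-9,0.1,0,0,0.6,-10,0.1,0,0,0.6]'
python3 -m handwheel '[-1,0,0,0,0.6,-2,0,0,0,0.6,-3,0,0,0,0.6,-4,0,0,0,0.6,-4.6,0,0,0,0.6,-4.6,0,0,0,0.6,-3,0,0,0,0.6,-1,0,0,0,0.6,1,0,-2,0,0.6,3,0,-6,0,0.6]'
python3 -m handwheel '[5,0,-5,0,0.6,10,0,-10,0,0.6,15,0,-10,0,0.6,20,0,-10,0,0.6,20,0,-10,0,0.6,20,0,-10,0,0.6]'
python3 - <<'E'
from g import *
im,_=arm.snapshot("side"); cv2.imwrite("pics/f.png",cv2.resize(im[160:460,180:440],None,fx=2,fy=2,interpolation=2))
for n in H:
  for r in arm.outline_of("side",n)[:1]:
    ys,xs=np.nonzero(r["region"]); p=ray("side",(xs.mean(),ys.mean()),H[n]*.6);print(n,r["score"],p,bay(p)-[.055,0])
E
```

```text
clock: 23.55
position: [0.5336, -0.3033, 0.0083]
tool_rot: [0.36, 0.933, -0.0, -0.0]
contact_force: [-0.0, 1.5, 1.8]
gripper_width: 0.0167
finger_force: 0.5
clock: 24.55
position: [0.5086, -0.2811, 0.0667]
tool_rot: [0.36, 0.933, 0.0, -0.002]
contact_force: [0.6, -0.3, 1.3]
gripper_width: 0.0173
finger_force: 0.0
clock: 25.15
position: [0.3603, -0.1457, 0.1688]
tool_rot: [0.359, 0.933, 0.001, 0.0]
contact_force: [0.1, -0.9, 0.2]
gripper_width: 0.0173
finger_force: 0.0
specimen_white 0.6 [ 0.56843233 -0.43156397  0.0096    ] [ 0.03659603 -0.03784674]
specimen_red 0.7 [ 0.58687803 -0.35139271  0.012     ] [-0.003592    0.03393487]
specimen_green 0.6 [ 0.55159067 -0.39695823  0.012     ] [ 0.00087426 -0.02352353]
jar_yellow 0.63 [0.48466288 0.26845186 0.0216    ] [-0.49567581  0.42445855]
jar_blue 0.64 [ 0.66986452 -0.13743669  0.0216    ] [-0.08583389  0.24817819]
etchant_bottle 0.68 [0.67657604 0.0633378  0.051     ] [-0.21572632  0.40142113]
```

View pics/f.png

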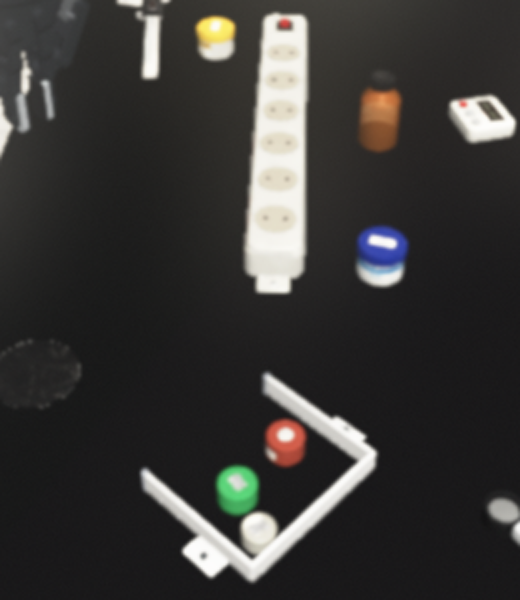

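All three discs lie flat well inside the bay: red at (285,442), green (237,490) and white (259,532). The jars and bottle are where they were and the hand is clear.

```bash
python3 -c "
from rig import arm
print(arm.hand_in())"
```

```text
the job is handed in; nothing more can be done
None
```

All three specimens were pushed flat and wholly inside the bay, the jars and bottle were left in place, the hand finished clear, and I handed the job in at about 25 s (the hand-in call gave no pass/fail result).

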